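Hang the parts pail on the hook stand

ROBOT

A 6-joint arm with a two-finger parallel gripper is mounted at the origin on a cart in front of the work surface, level with it; the furniture and walls round the work are solid. World frame = base frame: x ahead of the robot, y to its left, z up, the work surface at z = 0. Lengths are in m, angles in rad, forces in N, time in s.
With the tool pointing down it reaches from about 0.35 to 0.975 m from the base axis. Payload 4.9 kg.
Tool frame: the origin (TCP) lies at the very end of the fingers, on their centre line; the grasp point (between the pads) lies 19 mm behind it; x points along the fingers, y is the direction in which the jaws open and shut, and the axes are right-handed (so a half turn about x gives the same grasp; the last joint's range is limited). The gripper opens to 85 mm and grips with 20 to 120 N. Pads are 22 mm wide; open, the fingers measure 114 mm over their backs; the gripper's body (76 mm by 85 mm) begins 54 mm behind the grasp point. The pads swing forward as they close: fully open they stand 13 mm farther back than shut.
Start: joints at [-1.457, 0.053, 1.613, -0, 1.476, -0.119], TCP at [0.144, -0.608, 0.231] pointing down, gripper open.
Joint ranges: [-3.01, 3.01], [-1.01, 2.22], [0.06, 2.58], [-1.02, 4.17], [0.09, 2.62], [-3.14, 3.14]. Speed limits (rad/s): [2.57, 2.57, 3.14, 3.14, 3.14, 3.14].

INTERFACE

Orientations are given as a rotation vector (axis times angle).
In Python, from station import ctrl, get_image, calibration, finish_job, search_frame, cut_out, mark_of gives the robot as it stands. The module is installed in compiled form; this text tells all that it offers.
- The arm moves only by the tool arm_command, never from a script. Its argument "plan" is a list that holds one entry, the list of rows, each a list of 7 numbers: the shift along the tool's x, y, z in m, then the turn, a rotation vector about the tool's x, y, z in degrees, then the finger opening in m, from 0 to 0.0854. A call has 1 to 20 rows; each row shifts and turns the pose as measured when the row begins, along the tool's axes as they then stand; what a row does not reach is not made up. A row lasts 1/12 s, in which the tool goes at most 41.7 mm and 7.16 degrees, less where a joint would pass 70% of its speed; a pose out of reach is approached as far as the arm can. A call with a gripper value outside its range is refused whole. The fingers move at their own pace and stop on an object; "squeeze" is the grip in N (left out, the last holds). Time passes only in rows, so rows that do not move let the fingers close. It gives the time, the measured TCP pose, the force and the opening at its end, in the units of the state.
- ctrl.get_obs(): the state, without advancing time (a new reading comes with each control period).
- get_image(name): name is "scene" or "top" or "wrist"; returns the picture (420x560x3 uint8, red, green, blue); there is no depth.
- calibration(name): a dict with "fx", "fy", "cx", "cy" (pixels), "cam_to_world" (4x4, takes a point from camera to world coordinates); the wrist camera has in their place "hand_eye" (4x4, takes a point from camera to tool coordinates, whose origin is the TCP and whose axes are the tool frame's). Camera axes: x right, y down, z forward; pixel columns grow to the right and rows downward; lengths in m; the calibration is good to about 2 mm. A picture is of the moment at which its call begins: read the wrist's pose just before it. calibration takes no time and is no camera call.
- finish_job(): hands the job in, once; it reports no verdict.
Trained networks look in the newest picture that a camera, given by its name, has taken for a name from the list of things; names that differ only in an ending like _2 or _b are one class to them, and where a whole thing is asked for, a point or a joint stands for the part that bears it (a point fixed in the world has none). Each returns a list of dicts, best first, with "conf" (0 to 1); they miss things now and then, are a little off and sometimes report something else, mostly with a low value. They report only what shows in the picture. A call takes as long as a camera call. They do not tell look-alikes from the thing itself.
- search_frame(camera, thing): "at" ([x, y, z] in m, in the coordinates of the camera as it stood for that picture, good to about 4 mm: the middle of the surface that is visible of it).
- cut_out(camera, thing): "mask" (420x560 bool, what is visible of it).
- mark_of(camera, thing): "at" ([x, y, z] in m, in the coordinates of the camera as it stood for that picture, good to about 4 mm: a listed point, or the origin of a listed thing).
The state is a dict: "t": time; "q": joint angles; "dq": joint speeds; "effort": joint torques, N m; "tool_pos": TCP position; "tool_rot": TCP orientation; "contact_force": force on the tool from outside, world axes, zero at the start; "wrist_torque": the same for the moment, N m; "opening": finger opening in m.
Only numpy, scipy, OpenCV 4.12 (cv2) and the standard library are available. Lean on these libraries where they do the work, as an engineer would, in place of code of your own. Each camera call takes 0.05 s, during which the arm holds its last target. There are 200 camera calls.

TASK

Swing the flat-lying bail of the yellow parts pail upright while the pail still stands on the plate, then lift the pail by its bail and hang it on the hook stand, with the bail resting across both prongs and the pail hanging free and still. Keep the pail upright so the turned part stays in it, and do not disturb the two V-blocks.

Things in the scene. Friction and masses are not known exactly. Their poses are not given: they have to be found in the camera images.
- pail: Small yellow open round pail, 92 mm across the rim, 55 mm high, 0.23 to 0.4 kg with bail and part. Origin: centre of its underside. x: horizontal, opposite to the side to which the flat bail points (it lies along -x); y: along the bail's pivot axis, which passes 46 mm above the origin; z up.
- bail (a joint): Swing of the bail in rad: 0 lying flat (level, at its stop), 1.57 upright, limit 3.0. Turns easily; let go before upright it falls back flat. A U of 6 mm steel wire, 108 mm wide; its crossbar (92 mm straight) is parallel to the pivot axis, 88 mm from it. Flat, it lies 46 mm above the plate, with a gap of about 40 mm between crossbar and pail wall.
- bail_grip (a point): Centre of the crossbar of the bail, in the middle of its round black grip sleeve (13 mm thick, 42 mm long along y). Its y axis runs along the crossbar. The sleeve turns freely on the wire, so the bail can swing while the sleeve is held. Upright, it is 134 mm above the pail's underside.
- hook_stand: Fixed stand. Origin on the plate straight below hook_seat, same axes. Blue base 200 x 120 x 10 mm, x = -45 to 155 mm. Post at x = 102 to 128 mm, with a blue cross plate on top (up to 203 mm high). Two level steel prongs, 8 mm thick, 66 mm apart (centres), top at 197 mm, from the cross plate to x = -26 mm, then turned up to tips at x = -40 mm, 217 mm high.
- hook_seat (a point): Where the crossbar's centre lies when the pail is hung: midway between the two prongs of the hook stand, 200 mm above the plate. x: backwards along the prongs, which point along -x (roughly to the robot); y: across from prong to prong; z up. The bail goes on from the front: crossbar above the tips, prongs passing through the bail's arch, then let down with grip sleeve and fingers between the prongs.
- part_center (a point): Centre of the turned aluminium part (46 mm across, 38 mm high, 0.05 kg) that stands in the pail.
- v_block_a: Steel V-block, 33 x 40 x 34 mm, loose on the plate, a bystander. Origin: centre of its underside.
- v_block_b: Steel V-block, 33 x 40 x 34 mm, loose on the plate, a bystander. Origin: centre of its underside.
Things that resemble listed ones, but are neither listed nor needed, are in the scene too. What is shaped like the part that bears part_center but blue or red is not meant.

How it is judged:
On the way, in this order (a step that is already met when the one before it is completed fails the run):
1. the bail stands upright (within about 20 degrees) while the pail still stands on the plate (value of joint bail between 1.22 and 1.92 rad and height (world z) of pail below 0.01 m and angle between pail's own z axis and vertical below 0.2 rad), for 0.1 s.
2. the pail is lifted clear of the plate by its bail (height (world z) of pail above 0.04 m), for 0.2 s.
At the end, for the whole second after the job is handed in: Crossbar on both prongs between tips and cross plate (36 mm in front to 70 mm behind the seat, 20 mm sideways, 10 mm in height, square within 0.3 rad); pail hanging on the stand, underside over 40 mm up, level within 0.3 rad, under 0.06 m/s, the part in it (x of bail_grip in the frame of hook_seat between -0.036 and 0.07 m and y of bail_grip in the frame of hook_seat between -0.02 and 0.02 m and z of bail_grip in the frame of hook_seat between -0.006 and 0.01 m and angle between the y axis of bail_grip and the y axis of hook_seat, either way round below 0.3 rad and contact force between pail and hook_stand above 0.5 N and height (world z) of pail above 0.04 m and angle between pail's own z axis and vertical below 0.3 rad and linear speed of pail below 0.06 m/s and z of part_center in the frame of pail below 0.045 m and distance between part_center and pail below 0.05 m); the robot touches nothing.
It fails at once if the pail is tipped more than 45 degrees (angle between pail's own z axis and vertical above 0.785 rad).
It fails at once if the part leaves the pail (distance between part_center and pail above 0.07 m).
It fails at once if a V-block is moved by more than 20 mm (distance of any of v_block_a, v_block_b from where it was at the start of the episode above 0.02 m).
It also fails if it takes over 72 s, if anything falls off the work surface, if the arm or the gripper's body presses on something with over 40 N, if the wrist force passes 120 N, or if a joint passes its speed limit or range.

## Working session

There is one attempt and no reset: what is moved stays moved. The work goes in short steps, Python scripts to look and compute and a tool call to move; the robot and the scene stay as the last step left them, time stands still between calls to the robot, and variables do not carry over. Pictures are saved under pics/ and viewed, about 8 in all and at most 12, crops included, and the job is handed in when it is done.

Besides the shell and the picture viewer there is one more tool, called after "Call:" by a JSON object that holds its "op" and its "data", one argument or row to a line. arm_command: Moves the arm, as the interface text tells. Its arguments: {"type":"object","properties":{"plan":{"type":"array","items":{"type":"array","items":{"type":"array","items":{"type":"number"}}}},"squeeze":{"type":"number"}},"required":["plan"]}

```bash
mkdir -p pics; cat > h.py <<'E'
import numpy as np, cv2
from scipy.spatial.transform import Rotation as R
from station import *
def T():
    o=ctrl.get_obs(); M=np.eye(4); M[:3,:3]=R.from_rotvec(o["tool_rot"]).as_matrix(); M[:3,3]=o["tool_pos"]; return M,o
def cw(n):
    c=calibration(n)
    return (T()[0]@np.array(c["hand_eye"])) if n=="wrist" else np.array(c["cam_to_world"])
def w(n,p,M=None):
    M=cw(n) if M is None else M
    return (M@np.r_[p,1])[:3]
def proj(n,P,M=None):
    c=calibration(n); M=cw(n) if M is None else M
    p=np.linalg.inv(M)@np.r_[P,1]; return np.array([c["fx"]*p[0]/p[2]+c["cx"],c["fy"]*p[1]/p[2]+c["cy"]])
def save(n,f):
    im=get_image(n); cv2.imwrite("pics/"+f,im[:,:,::-1]); return im
E
python3 - <<'E'
from h import *
np.set_printoptions(precision=4,suppress=True)
M,o=T(); print(o["t"],M)
for n in ["scene","top"]:
    im=save(n,n+"0.png")
    print(n,cw(n)[:3,3])
    for th in ["pail","bail_grip","hook_seat","hook_stand","part_center","v_block_a"]:
        for d in mark_of(n,th): print(th,round(d["conf"],2),w(n,d["at"]),proj(n,w(n,d["at"])).round())
a=cv2.imread("pics/scene0.png");b=cv2.imread("pics/top0.png")
cv2.imwrite("pics/both.png",cv2.resize(np.vstack([a,b]),None,fx=.71,fy=.71))
E
```

```text
0.0 [[-0.0002  0.2307 -0.973   0.1441]
 [ 0.0021 -0.973  -0.2307 -0.6075]
 [-1.     -0.0021 -0.0003  0.2301]
 [ 0.      0.      0.      1.    ]]
scene [ 0.2175 -0.6339  0.5181]
pail 0.77 [ 0.6157 -0.1443  0.0004] [316. 301.]
bail_grip 0.97 [ 0.5349 -0.1669  0.0477] [287. 303.]
hook_seat 0.63 [0.5988 0.2254 0.2041] [215. 143.]
hook_seat 0.26 [ 0.7623  0.0328 -0.0017] [320. 238.]
hook_stand 0.94 [0.6004 0.2284 0.003 ] [220. 220.]
part_center 0.86 [ 0.6007 -0.2787  0.0208] [360. 340.]
part_center 0.83 [ 0.589  -0.0107  0.0205] [266. 262.]
part_center 0.63 [ 0.6132 -0.1402  0.0222] [314. 291.]
part_center 0.56 [ 0.7338 -0.1663  0.0173] [372. 279.]
v_block_a 0.91 [ 0.7501 -0.0378  0.0003] [335. 253.]
v_block_a 0.9 [ 0.7601  0.0358 -0.0035] [319. 238.]
top [ 0.5585 -0.0172  1.0203]
pail 0.76 [ 0.6161 -0.137   0.0006] [324. 224.]
bail_grip 0.87 [ 0.533  -0.1666  0.0476] [341. 261.]
bail_grip 0.34 [ 0.7671  0.0371 -0.0027] [246. 159.]
hook_seat 0.92 [0.5979 0.223  0.2007] [138. 230.]
hook_stand 0.65 [0.5977 0.2262 0.003 ] [162. 234.]
part_center 0.81 [ 0.5967 -0.2717  0.022 ] [386. 231.]
part_center 0.77 [ 0.7281 -0.1647  0.0168] [336. 173.]
part_center 0.58 [ 0.6137 -0.148   0.0221] [330. 224.]
part_center 0.56 [ 0.5843 -0.0109  0.0169] [268. 238.]
v_block_a 0.86 [0.7674 0.038  0.    ] [245. 159.]
v_block_a 0.72 [0.5981 0.2235 0.1988] [138. 230.]
v_block_a 0.54 [ 0.7487 -0.0405  0.0039] [280. 166.]
```

View pics/both.png

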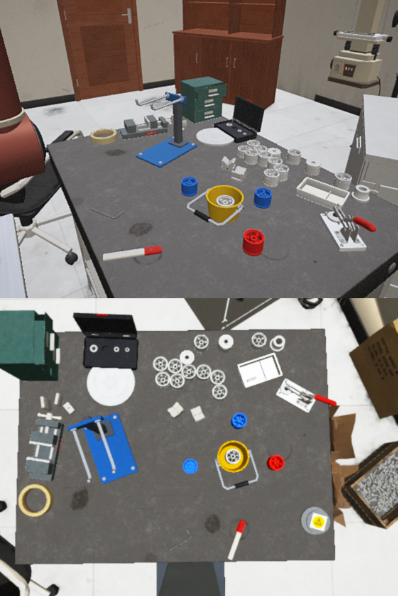

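The pail's flat bail points toward the robot: pail at about (0.616,-0.14), grip at (0.534,-0.167), yaw about 17°. The hook stand is on the left, with its seat at about (0.598,0.224). Next I move above the grip, turn the jaws across the crossbar, and look again.

Call:
{"op": "arm_command", "data": {
  "plan": [
    [[0,-0.019,-0.027,0,0,0,0.085],[0,-0.019,-0.027,0,0,0,0.085],[0,-0.019,-0.027,0,0,0,0.085],[0,-0.019,-0.027,0,0,0,0.085],[0,-0.019,-0.027,0,0,0,0.085],[0,-0.019,-0.027,0,0,0,0.085],[0,-0.019,-0.027,0,0,0,0.085],[0,-0.019,-0.027,0,0,0,0.085],[0,-0.019,-0.027,0,0,0,0.085],[0,-0.019,-0.027,0,0,0,0.085],[0,-0.019,-0.027,0,0,0,0.085],[0,-0.019,-0.027,0,0,0,0.085],[0,-0.019,-0.027,0,0,0,0.085],[0,-0.019,-0.027,0,0,0,0.085],[0,-0.019,-0.027,0,0,0,0.085],[0,-0.019,-0.027,0,0,0,0.085],[0,-0.019,-0.027,0,0,0,0.085],[0,-0.019,-0.027,0,0,0,0.085]]
  ]
}}

```text
t: 2.2
tool_pos: [0.5531, -0.149, 0.2331]
tool_rot: [2.106, 0.223, -2.096]
contact_force: [0.9, -0.9, 0.4]
opening: 0.0849
```

Call:
{"op": "arm_command", "data": {
  "plan": [
    [[0,0,0,-7.1,0,0,0.085],[0,0,0,-7.1,0,0,0.085],[0,0,0,-7.1,0,0,0.085],[0,0,0,-7.1,0,0,0.085],[0,0,0,-7.1,0,0,0.085],[0,0,0,-7.1,0,0,0.085],[0,0,0,-7.1,0,0,0.085],[0,0,0,-7.1,0,0,0.085],[0,0,0,-7.1,0,0,0.085],[0,0,0,-7.1,0,0,0.085],[0,0,0,-7.1,0,0,0.085],[0,0,0,-7.1,0,0,0.085],[0,0,0,-7.1,0,0,0.085],[0,0,0,0,0,0,0.04]]
  ]
}}

```text
t: 3.37
tool_pos: [0.5581, -0.1409, 0.2339]
tool_rot: [0.997, 1.318, -0.998]
contact_force: [-0.2, 0.0, -0.1]
opening: 0.0749
```

```bash
python3 - <<'E'
from h import *
np.set_printoptions(precision=4,suppress=True)
M,o=T(); print(o["t"],M,o["q"],o["opening"],calibration("wrist"))
C=cw("wrist"); im=save("wrist","w1.png")
for th in ["pail","bail_grip","part_center"]:
    for d in mark_of("wrist",th): print(th,round(d["conf"],2),w("wrist",d["at"],C),proj("wrist",w("wrist",d["at"],C),C).round())
for d in cut_out("wrist","bail_grip")[:1]:
    m=d["mask"].astype(np.uint8); print("mask",m.sum(),cv2.minAreaRect(cv2.findNonZero(m)))
t=cv2.imread("pics/top0.png")[130:300,80:400]
cv2.imwrite("pics/v2.png",np.vstack([cv2.imread("pics/w1.png"),cv2.resize(t,(560,298),interpolation=cv2.INTER_CUBIC)])[:598] if 0 else np.vstack([cv2.resize(cv2.imread("pics/w1.png"),(400,300)),cv2.resize(t[:, :],(400,212))]))
E
```

```text
3.3667 [[ 0.0082  0.9605  0.2781  0.5581]
 [-0.0068  0.2781 -0.9605 -0.1409]
 [-0.9999  0.006   0.0088  0.2339]
 [ 0.      0.      0.      1.    ]] [-0.3749 -0.0723  1.7327 -0.0033  1.4711 -0.6564] 0.07494335739637453 {'fx': 337.66540914245974, 'fy': 337.66540914245974, 'cx': 279.4164334956476, 'cy': 205.24046860915095, 'hand_eye': array([[-0.0005, -0.3263,  0.9453, -0.1416],
       [ 1.    , -0.0004,  0.0004,  0.0005],
       [ 0.0003,  0.9453,  0.3263, -0.084 ],
       [ 0.    ,  0.    ,  0.    ,  1.    ]])}
bail_grip 0.86 [ 0.5318 -0.1648  0.0461] [246. 191.]
part_center 0.87 [ 0.619  -0.1433  0.0174] [330. 186.]
part_center 0.82 [ 0.73   -0.1644  0.0156] [414. 228.]
part_center 0.79 [ 0.5894 -0.0106  0.0187] [346.  51.]
part_center 0.57 [ 0.599  -0.2728  0.0149] [280. 279.]
mask 1818 ((290.0, 187.5), (107.0, 100.0), 90.0)
```

View pics/v2.png

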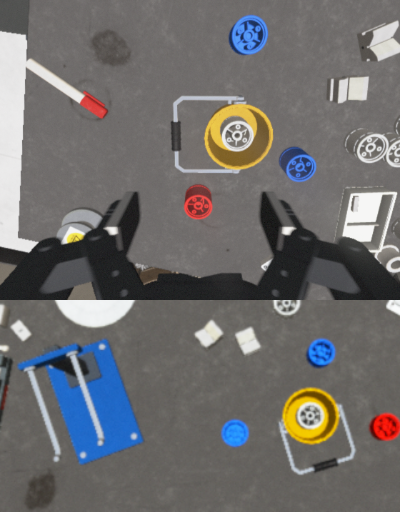

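The wrist picture shows the crossbar vertical in the image, with the sleeve at about (176,136) of the 400-px crop, so the jaws are square to it. The top crop shows the prong tips at (57,458) and (102,441), which puts the hook yaw near 18–20°. Now I shift over the sleeve, preclose and descend.

Call:
{"op": "arm_command", "data": {
  "plan": [
    [[0,-0.016,0.009,0,0,0,0.034],[0,-0.016,0.008,0,0,0,0.034],[0,0,0,0,0,0,0.034],[0.03,0,0,0,0,0,0.034],[0.03,0,0,0,0,0,0.034],[0.03,0,0,0,0,0,0.034],[0,0,0,0,0,0,0.034]]
  ]
}}

```text
t: 4.2
tool_pos: [0.5357, -0.1677, 0.1454]
tool_rot: [1.008, 1.304, -1.003]
contact_force: [-0.8, 1.1, -0.8]
opening: 0.0339
```

```bash
python3 - <<'E'
from h import *
np.set_printoptions(precision=4,suppress=True)
M,o=T(); print(o["t"],M,o["opening"])
C=cw("wrist"); im=save("wrist","w2.png")
for th in ["pail","bail_grip"]:
    for d in mark_of("wrist",th): 
        p=w("wrist",d["at"],C); print(th,round(d["conf"],2),p,proj("wrist",p,C).round(), "tool",(np.linalg.inv(M)@np.r_[p,1])[:3])
# hook yaw from top picture
c=calibration("top");K=cw("top")
def ray(u,v,z):
    d=K[:3,:3]@np.array([(u-c["cx"])/c["fx"],(v-c["cy"])/c["fy"],1]); return K[:3,3]+d*(z-K[2,3])/d[2]
tl,tr=ray(125.6,256.4,.212),ray(161.6,242.8,.212); rl,rr=ray(104,184.4,.197),ray(137.6,171.6,.197)
print(tl,tr,rl,rr)
for a,b in[(tl,rl),(tr,rr)]: print(np.degrees(np.arctan2(*(b-a)[1::-1])))
for a,b in[(tl,tr),(rl,rr)]: print(np.linalg.norm(a-b),90+np.degrees(np.arctan2(*(b-a)[1::-1])))
E
```

```text
4.2 [[ 0.018   0.9639  0.2657  0.5357]
 [-0.0096  0.2659 -0.964  -0.1677]
 [-0.9998  0.0148  0.0141  0.1454]
 [ 0.      0.      0.      1.    ]] 0.033865113112393964
bail_grip 0.61 [ 0.5336 -0.1648  0.0453] [275. 200.] tool [ 0.1    -0.0027 -0.0047]
bail_grip 0.6 [ 0.6213 -0.1475  0.0184] [381. 197.] tool [0.1284 0.086  0.0015]
[0.5506 0.241  0.212 ] [0.574  0.1772 0.212 ] [0.6824 0.2867 0.197 ] [0.7053 0.2254 0.197 ]
19.118647123958397
20.160560577441558
0.06796414632891366 20.05971399489384
0.06542889642616176 20.492099068994648
```

View pics/w2.png

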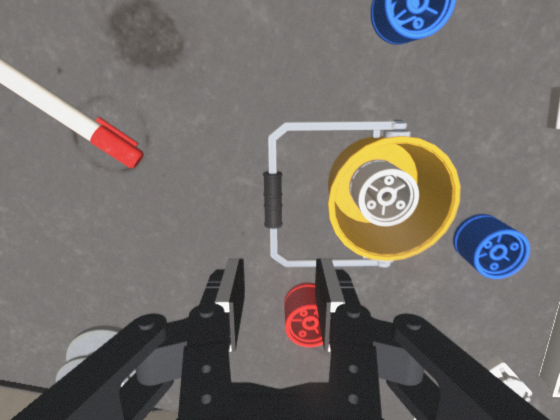

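The picture confirms the sleeve at (273,200), nearly centred between the fingers. I correct the small tilt, descend 119 mm and grip.

Call:
{"op": "arm_command", "data": {
  "plan": [
    [[0,-0.002,-0.002,0,0.8,-0.8,0.034],[0.025,0,0,0,0,0,0.034],[0.025,0,0,0,0,0,0.034],[0.025,0,0,0,0,0,0.034],[0.02,0,0,0,0,0,0.034],[0.015,0,0,0,0,0,0.034],[0.006,0,0,0,0,0,0.034],[0,0,0,0,0,0,0.034]]
  ]
}}

```text
t: 5.02
tool_pos: [0.555, -0.1746, 0.0572]
tool_rot: [1.011, 1.28, -0.993]
contact_force: [-0.7, -0.2, -0.6]
opening: 0.0341
```

```bash
python3 - <<'E'
from h import *
np.set_printoptions(precision=4,suppress=True)
M,o=T(); print(o["t"],M,o["opening"],o["contact_force"])
C=cw("wrist"); im=save("wrist","w3.png")
for d in mark_of("wrist","bail_grip"): 
        p=w("wrist",d["at"],C); print(round(d["conf"],2),p, "tool",(np.linalg.inv(M)@np.r_[p,1])[:3])
E
```

```text
5.0167 [[ 0.0417  0.9632  0.2654  0.555 ]
 [-0.0176  0.2663 -0.9637 -0.1746]
 [-0.999   0.0355  0.0281  0.0572]
 [ 0.      0.      0.      1.    ]] 0.03413344880442979 [-0.7478 -0.2119 -0.5506]
0.96 [ 0.5305 -0.1671  0.0434] tool [ 0.0126 -0.022  -0.0141]
```

View pics/w3.png

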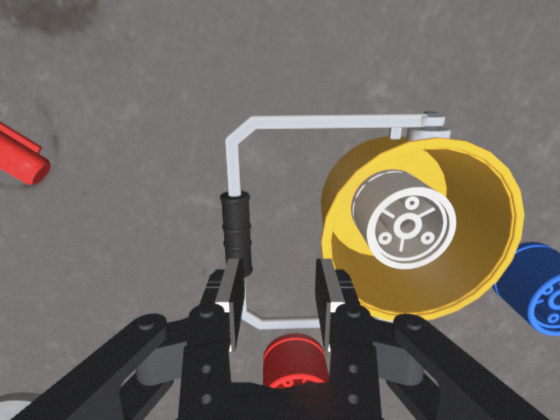

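The descent drifted about 2 cm toward the pail and tilted, leaving the fingers just above the sleeve height (sleeve at (236,235), left finger above it). I back up slightly, correct tilt and position, then descend in slower steps with settling.

Call:
{"op": "arm_command", "data": {
  "plan": [
    [[-0.02,0,0,0,0,0,0.034],[0,-0.01,-0.007,0,1.6,-2.0,0.034],[0,-0.01,-0.007,0,0,0,0.034],[0,0,0,0,0,0,0.034],[0,0,0,0,0,0,0.034]]
  ]
}}

```text
t: 5.53
tool_pos: [0.5367, -0.1685, 0.0889]
tool_rot: [1.009, 1.309, -1.003]
contact_force: [0.3, -0.5, 0.3]
opening: 0.0341
```

```bash
cat >> h.py <<'E'
def go(target,yaw):
    "TCP target (world), jaw yaw deg, tool down -> remaining shift and turn in tool axes"
    M,o=T(); c,s=np.cos(np.radians(yaw)),np.sin(np.radians(yaw))
    Rd=np.array([[0,c,s],[0,s,-c],[-1,0,0]])
    print("t",round(o["t"],2),"pos",M[:3,3].round(4),"f",np.round(o["contact_force"],1),"open",round(o["opening"],4))
    print("shift",(M[:3,:3].T@(np.array(target)-M[:3,3])).round(4),"turn",np.degrees(R.from_matrix(M[:3,:3].T@Rd).as_rotvec()).round(2))
E
python3 -c "
from h import *
go([.532,-.166,.027],16)"
```

```text
t 5.53 pos [ 0.5367 -0.1685  0.0889] f [ 0.3 -0.5  0.3] open 0.0341
shift [ 0.0618 -0.0046 -0.0042] turn [-0.57  0.57 -0.69]
```

Call:
{"op": "arm_command", "data": {
  "plan": [
    [[0.0,-0.005,-0.004,-0.5,0.5,-0.7,0.034],[0.012,-0.002,-0.0015,0,0.25,-0.3,0.034],[0.012,-0.002,-0.0015,0,0.25,-0.3,0.034],[0.012,-0.002,-0.0015,0,0.25,-0.3,0.034],[0,0,0,0,0,0,0.034]]
  ]
}}

```text
t: 5.95
tool_pos: [0.5249, -0.1638, 0.0523]
tool_rot: [1.0, 1.346, -1.008]
contact_force: [-0.9, 0.6, 0.2]
opening: 0.0345
```

```bash
python3 - <<'E'
from h import *
go([.532,-.166,.027],16)
M=T()[0];C=cw("wrist"); im=save("wrist","w4.png")
for d in mark_of("wrist","bail_grip"): 
        p=w("wrist",d["at"],C); print(round(d["conf"],2),p, "tool",(np.linalg.inv(M)@np.r_[p,1])[:3])
E
```

```text
t 5.95 pos [ 0.5249 -0.1638  0.0523] f [-0.9  0.6  0.2] open 0.0345
shift [0.0252 0.0065 0.0043] turn [-0.02 -0.59  0.81]
0.82 [ 0.532405   -0.16804808  0.04605711] tool [0.00611634 0.00610161 0.00619853]
```

Call:
{"op": "arm_command", "data": {
  "plan": [
    [[0,0.006,0.005,0,-0.6,0.8,0.034],[0,0,0,0,0,0,0.034],[0.008,0,0,0,0,0,0.034],[0.008,0,0,0,0,0,0.034],[0.008,0,0,0,0,0,0.034],[0,0,0,0,0,0,0.034]]
  ]
}}

```text
t: 6.55
tool_pos: [0.5358, -0.1686, 0.0291]
tool_rot: [1.002, 1.32, -0.999]
contact_force: [-0.1, 0.5, -0.4]
opening: 0.034
```

```bash
python3 - <<'E'
from h import *
go([.532,-.167,.027],16)
M=T()[0];C=cw("wrist"); im=save("wrist","w5.png")
for d in mark_of("wrist","bail_grip"): 
        p=w("wrist",d["at"],C); print(round(d["conf"],2),p, "tool",(np.linalg.inv(M)@np.r_[p,1])[:3])
E
```

```text
t 6.55 pos [ 0.5358 -0.1686  0.0291] f [-0.1  0.5 -0.4] open 0.034
shift [ 0.002  -0.0032 -0.0026] turn [-0.03  0.3  -0.34]
0.93 [ 0.53132281 -0.16627633  0.04392195] tool [-0.01489037 -0.00352622 -0.00340137]
```

View pics/w5.png

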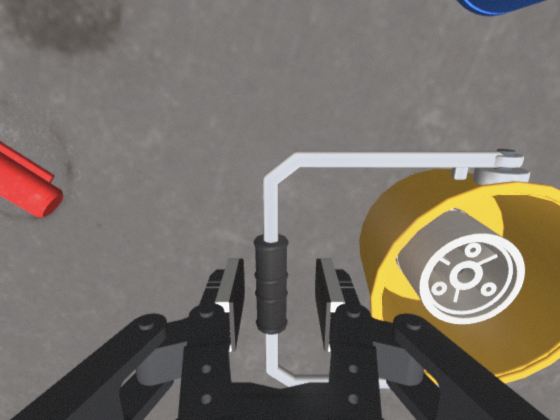

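The sleeve (270,285) is between the open pads, about 3 mm off centre. I centre and grip.

Call:
{"op": "arm_command", "data": {
  "plan": [
    [[0.001,-0.003,-0.003,0,0,0,0.034],[0,0,0,0,0,0,0.0],[0,0,0,0,0,0,0.0],[0,0,0,0,0,0,0.0],[0,0,0,0,0,0,0.0],[0,0,0,0,0,0,0.0]]
  ],
  "squeeze": 50
}}

```text
t: 7.15
tool_pos: [0.5329, -0.167, 0.0305]
tool_rot: [1.001, 1.317, -0.998]
contact_force: [-0.9, -1.0, -0.5]
opening: 0.0111
```

```bash
python3 - <<'E'
from h import *
go([.532,-.167,.027],16)
print(T()[1]["wrist_torque"])
E
```

```text
t 7.15 pos [ 0.5329 -0.167   0.0305] f [-0.9 -1.  -0.5] open 0.0111
shift [ 0.0035 -0.0009 -0.0002] turn [-0.02  0.44 -0.47]
[ 0.01247651  0.04789576 -0.03815571]
```

Call:
{"op": "arm_command", "data": {
  "plan": [
    [[-0.0153,0.0013,0,0,0,0,0],[-0.0148,0.004,0,0,0,0,0],[-0.0139,0.0065,0,0,0,0,0],[0,0,0,0,0,0,0]]
  ]
}}

```text
t: 7.48
tool_pos: [0.5431, -0.1635, 0.075]
tool_rot: [1.001, 1.319, -1.0]
contact_force: [0.2, 1.7, 1.5]
opening: 0.011
```

```bash
python3 - <<'E'
from h import *
g0=np.array([.5329,-.167,.0305]);p=np.array([np.cos(.28),np.sin(.28),0])
for th in (30,60): print(th);t=np.radians(th);go(g0+.088*((1-np.cos(t))*p+[0,0,np.sin(t)]),16)
E
```

```text
30
t 7.48 pos [ 0.5431 -0.1635  0.075 ] f [0.2 1.7 1.5] open 0.011
shift [0.0005 0.0011 0.0006] turn [-0.07  0.38 -0.36]
60
t 7.48 pos [ 0.5431 -0.1635  0.075 ] f [0.2 1.7 1.5] open 0.011
shift [-0.0315  0.0335  0.0007] turn [-0.07  0.38 -0.36]
```

Tracks the arc well, so I continue.

Call:
{"op": "arm_command", "data": {
  "plan": [
    [[-0.0123,0.0095,0,0,0,0,0],[-0.0106,0.011,0,0,0,0,0],[-0.0086,0.0126,0,0,0,0,0],[0,0,0,0,0,0,0]]
  ]
}}

```text
t: 7.82
tool_pos: [0.5742, -0.1544, 0.1073]
tool_rot: [1.0, 1.321, -1.003]
contact_force: [0.1, 1.3, 0.0]
opening: 0.011
```

```bash
python3 - <<'E'
from h import *
g0=np.array([.5329,-.167,.0305]);p=np.array([np.cos(.28),np.sin(.28),0])
for th in (60,90): print(th);t=np.radians(th);go(g0+.088*((1-np.cos(t))*p+[0,0,np.sin(t)]),16)
E
```

```text
60
t 7.82 pos [ 0.5742 -0.1544  0.1073] f [0.1 1.3 0. ] open 0.011
shift [0.0006 0.0009 0.0007] turn [-0.09  0.37 -0.13]
90
t 7.82 pos [ 0.5742 -0.1544  0.1073] f [0.1 1.3 0. ] open 0.011
shift [-0.0111  0.0449  0.0006] turn [-0.09  0.37 -0.13]
```

Call:
{"op": "arm_command", "data": {
  "plan": [
    [[-0.006,0.0143,0,0,0,0,0],[-0.0038,0.0153,0,0,0,0,0],[-0.001,0.0153,0,0,0,0,0],[0,0,0,0,0,0,0],[0,0,0,0,0,0,0]]
  ]
}}

```text
t: 8.23
tool_pos: [0.6182, -0.1423, 0.1178]
tool_rot: [0.997, 1.322, -1.004]
contact_force: [0.2, -0.3, 4.6]
opening: 0.0115
```

```bash
python3 - <<'E'
from h import *
g0=np.array([.5329,-.167,.0305]);p=np.array([np.cos(.28),np.sin(.28),0])
go(g0+.088*(p+[0,0,1]),16)
im=save("scene","s2.png")
for th in ["pail","bail_grip","part_center"]:
    for d in mark_of("scene",th)[:4]: print(th,round(d["conf"],2),w("scene",d["at"]).round(4))
cv2.imwrite("pics/s2c.png",cv2.resize(im[130:350,180:440,::-1],None,fx=2,fy=2))
E
```

```text
t 8.23 pos [ 0.6182 -0.1423  0.1178] f [ 0.2 -0.3  4.6] open 0.0115
shift [-0.0007 -0.0008  0.0002] turn [-0.02  0.42  0.01]
pail 0.63 [ 0.6138 -0.1409  0.0022]
bail_grip 0.62 [ 0.6222 -0.1394  0.136 ]
part_center 0.68 [ 0.6116 -0.1427  0.0223]
part_center 0.63 [ 0.5979 -0.2744  0.0194]
part_center 0.6 [ 0.7308 -0.1644  0.019 ]
part_center 0.57 [ 0.5895 -0.0089  0.024 ]
```

View pics/s2c.png

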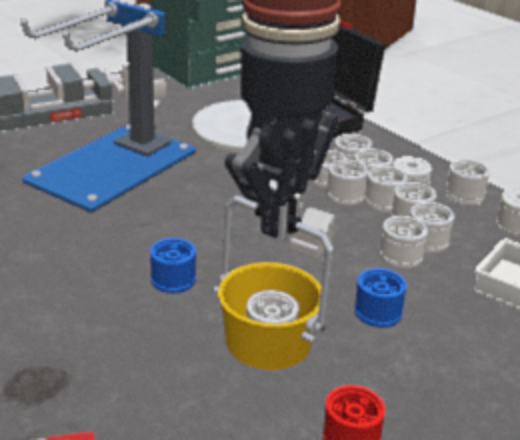

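The bail is upright (arch at about (225–330, 200–330) in the crop) and the pail is still standing with the part in it. Next: hold briefly and lift.

Call:
{"op": "arm_command", "data": {
  "plan": [
    [[0,0,0,0,0,0,0],[0,0,0,0,0,0,0],[-0.004,0,0,0,0,0,0],[-0.008,0,0,0,0,0,0],[-0.01,0,0,0,0,0,0],[-0.01,0,0,0,0,0,0],[-0.01,0,0,0,0,0,0],[-0.01,0,0,0,0,0,0],[-0.01,0,0,0,0,0,0],[-0.01,0,0,0,0,0,0],[-0.01,0,0,0,0,0,0],[-0.01,0,0,0,0,0,0],[-0.01,0,0,0,0,0,0],[-0.006,0,0,0,0,0,0],[0,0,0,0,0,0,0],[0,0,0,0,0,0,0]]
  ]
}}

```text
t: 9.77
tool_pos: [0.613, -0.1417, 0.2332]
tool_rot: [0.997, 1.33, -1.01]
contact_force: [0.4, -0.1, -4.3]
opening: 0.0111
```

```bash
python3 - <<'E'
from h import *
go([.519,.195,.226],20)
im=save("scene","s3.png")
for th in ["pail","bail_grip"]:
    for d in mark_of("scene",th)[:2]: print(th,round(d["conf"],2),w("scene",d["at"]).round(4))
E
```

```text
t 9.77 pos [ 0.613  -0.1417  0.2332] f [ 0.4 -0.1 -4.3] open 0.0111
shift [ 0.0062  0.0016 -0.3496] turn [-4.14  0.15  0.45]
pail 0.87 [ 0.6124 -0.1423  0.1159]
bail_grip 0.58 [ 0.6186 -0.1409  0.25  ]
```

Call:
{"op": "arm_command", "data": {
  "plan": [
    [[0,0,-0.005,0,0,0,0],[0,0,-0.01,0,0,0,0],[0,0,-0.015,0,0,0,0],[0,0,-0.02,0,0,0,0],[0,0,-0.02,0,0,0,0],[0,0,-0.02,0,0,0,0],[0,0,-0.02,0,0,0,0],[0,0,-0.02,0,0,0,0],[0,0,-0.02,0,0,0,0],[0,0,-0.02,0,0,0,0],[0,0,-0.02,0,0,0,0],[0,0,-0.02,0,0,0,0],[0,0,-0.02,0,0,0,0],[0,0,-0.02,0,0,0,0],[0,0,-0.015,-1,0,0,0],[0,0,-0.01,-1,0,0,0],[0,0,-0.005,-1,0,0,0],[0,0,0,-1,0,0,0],[0,0,0,0,0,0,0],[0,0,0,0,0,0,0]]
  ]
}}

```text
t: 11.58
tool_pos: [0.5153, 0.1584, 0.2232]
tool_rot: [0.932, 1.383, -0.952]
contact_force: [-0.8, -0.6, -2.8]
opening: 0.0113
```

```bash
python3 -c "
from h import *
go([.519,.195,.226],20)"
```

```text
t 11.58 pos [0.5153 0.1584 0.2232] f [-0.8 -0.6 -2.8] open 0.0113
shift [-0.0027  0.0164 -0.033 ] turn [ 0.74 -0.71  1.32]
```

Call:
{"op": "arm_command", "data": {
  "plan": [
    [[-0.003,0.004,-0.008,0,0,0.3,0],[-0.003,0.004,-0.009,0.4,-0.4,0.5,0],[-0.002,0.004,-0.009,0.4,-0.4,0.5,0],[0,0.003,-0.006,0,0,0,0],[0,0,0,0,0,0,0],[0,0,0,0,0,0,0]]
  ]
}}

```text
t: 12.08
tool_pos: [0.5205, 0.193, 0.2321]
tool_rot: [0.955, 1.348, -0.955]
contact_force: [0.3, 0.6, -3.0]
opening: 0.0113
```

```bash
python3 - <<'E'
from h import *
go([.519,.195,.230],20)
a=save("scene","s4.png")
for th in ["pail","bail_grip","hook_seat"]:
    for d in mark_of("scene",th)[:2]: print("scene",th,round(d["conf"],2),w("scene",d["at"]).round(4))
M=T()[0];C=cw("wrist"); b=save("wrist","w6.png")
for th in ["bail_grip","hook_seat"]:
    for d in mark_of("wrist",th)[:2]: print("wrist",th,round(d["conf"],2),w("wrist",d["at"],C).round(4))
S=np.array([.599,.224,.2]);h=np.array([np.cos(.35),np.sin(.35),0]);n=np.array([-h[1],h[0],0])
for s in(-1,1): print("pred tips",proj("wrist",S+n*.033*s-.04*h+[0,0,.017],C).round(),proj("wrist",S+n*.033*s+.09*h-[0,0,.003],C).round())
cv2.imwrite("pics/v6.png",np.vstack([cv2.resize(a[60:270,120:400],(400,300)),cv2.resize(b,(400,300))])[:,:,::-1])
E
```

```text
t 12.08 pos [0.5205 0.193  0.2321] f [ 0.3  0.6 -3. ] open 0.0113
shift [ 0.0021 -0.0007 -0.0024] turn [-0.52  0.13 -0.08]
scene pail 0.78 [0.5316 0.1981 0.1167]
scene bail_grip 0.51 [0.5245 0.1941 0.2501]
scene hook_seat 0.88 [0.601  0.2259 0.2009]
wrist bail_grip 0.58 [0.518  0.1944 0.2477]
pred tips [361. 308.] [568. 286.]
pred tips [370. 193.] [601. 180.]
```

View pics/v6.png

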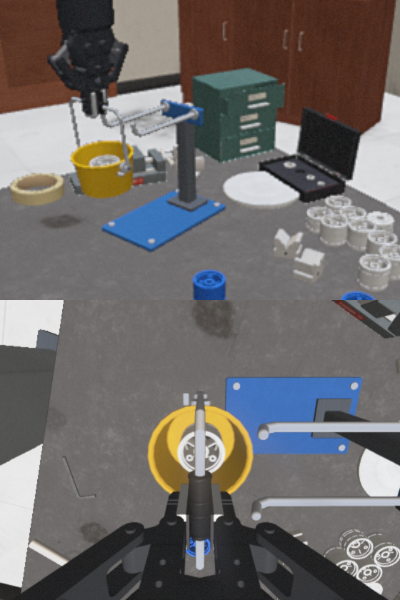

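Scene crop shows the pail hanging in front of the prongs, bail above the tips; the wrist view shows tips at about (368,185) and (360,291) in full pixels against my prediction of (370,193)/(361,308). I check the sideways offset with a zoomed overlay.

```bash
python3 - <<'E'
from h import *
C=cw("wrist"); b=cv2.imread("pics/w6.png")
S=np.array([.599,.224,.2]);h=np.array([np.cos(.35),np.sin(.35),0]);n=np.array([-h[1],h[0],0])
k=2.4;x0,y0=230,130
b=cv2.resize(b[y0:y0+240,x0:x0+330],None,fx=k,fy=k,interpolation=cv2.INTER_CUBIC)
def P(X): return tuple(int(v) for v in (proj("wrist",X,C)-[x0,y0])*k)
for s in(-1,1):
    a=S+n*.033*s
    pts=[a-.04*h+[0,0,.017],a-.026*h-[0,0,.003],a+.07*h-[0,0,.003]]
    for q,r in zip(pts,pts[1:]): cv2.line(b,P(q),P(r),(0,0,255),1)
    print([P(q) for q in pts])
B=np.r_[T()[0][:3,3]]+[0,0,.017]
for s in(-1,1): cv2.circle(b,P(B+n*.046*s),4,(0,255,0),2)
cv2.imwrite("pics/v7.png",b)
E
```

```text
[(313, 428), (351, 379), (733, 375)]
[(336, 152), (375, 125), (802, 121)]
```

View pics/v7.png

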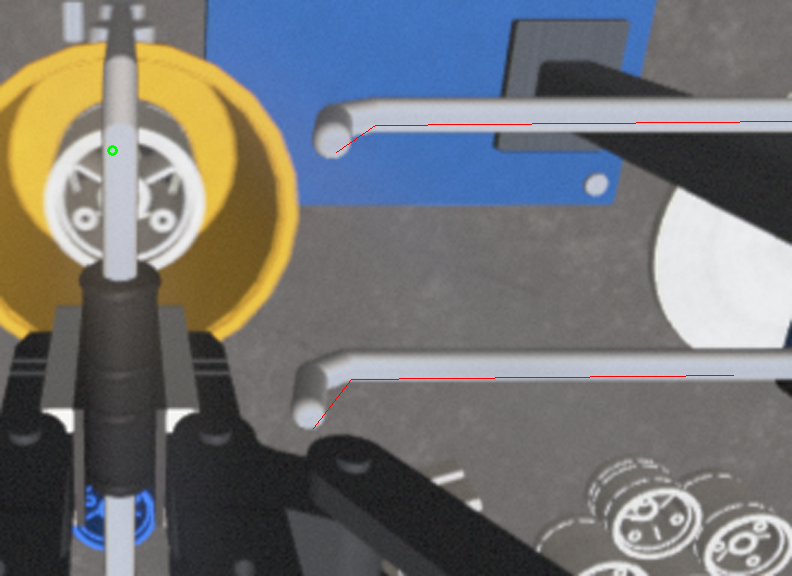

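The lines are parallel and the prongs sit about 3 mm to the +y side of my prediction, consistent with the scene network (0.601,0.226). Next I move in along the prongs with a −4 mm z correction.

Call:
{"op": "arm_command", "data": {
  "plan": [
    [[0,0.004,0,0,0,0,0],[0,0.008,-0.001,0,0,0,0],[0,0.01,-0.001,0,0,0,0],[0,0.01,-0.001,0,0,0,0],[0,0.01,-0.001,0,0,0,0],[0,0.01,0,0,0,0,0],[0,0.01,0,0,0,0,0],[0,0.01,0,0,0,0,0],[0,0.008,0,0,0,0,0],[0,0.005,0,0,0,0,0],[0,0,0,0,0,0,0],[0,0,0,0,0,0,0],[0,0,0,0,0,0,0]]
  ]
}}

```text
t: 13.52
tool_pos: [0.6096, 0.229, 0.2297]
tool_rot: [0.956, 1.349, -0.955]
contact_force: [0.7, -0.7, -2.5]
opening: 0.0109
```

```bash
python3 - <<'E'
from h import *
go([.599,.226,.183],20)
a=save("scene","s5.png"); 
for th in ["pail","bail_grip","hook_seat"]:
    for d in mark_of("scene",th)[:2]: print("scene",th,round(d["conf"],2),w("scene",d["at"]).round(4))
b=save("wrist","w7.png")
cv2.imwrite("pics/v8.png",np.vstack([cv2.resize(a[60:220,140:353],(400,300)),cv2.resize(b,(400,300))])[:,:,::-1])
E
```

```text
t 13.52 pos [0.6096 0.229  0.2297] f [ 0.7 -0.7 -2.5] open 0.0109
shift [ 0.0467 -0.0111 -0.0008] turn [-0.58  0.09 -0.08]
scene pail 0.63 [0.6201 0.2318 0.1163]
scene bail_grip 0.77 [0.6132 0.2286 0.2463]
scene hook_seat 0.89 [0.5967 0.2264 0.2019]
```

View pics/v8.png

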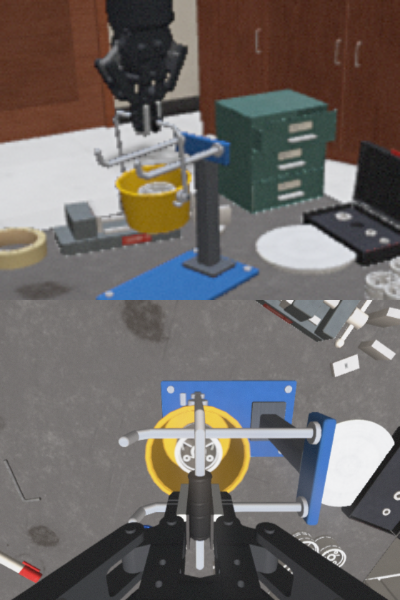

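The pictures show the bail over both prongs, midway between tips and cross plate. I lower it slowly.

Call:
{"op": "arm_command", "data": {
  "plan": [
    [[0.004,0,0,0,0,0,0],[0.006,0,0,0,0,0,0],[0.006,0,0,0,0,0,0],[0.006,0,0,0,0,0,0],[0.006,0,0,0,0,0,0],[0.006,0,0,0,0,0,0],[0.004,0,0,0,0,0,0],[0,0,0,0,0,0,0],[0,0,0,0,0,0,0]]
  ]
}}

```text
t: 14.52
tool_pos: [0.608, 0.2283, 0.1865]
tool_rot: [0.955, 1.35, -0.957]
contact_force: [-0.6, 0.4, -2.1]
opening: 0.0111
```

```bash
python3 - <<'E'
from h import *
go([.608,.229,.183],20)
a=save("scene","s6.png"); 
for th in ["pail","bail_grip"]:
    for d in mark_of("scene",th)[:1]: print("scene",th,round(d["conf"],2),w("scene",d["at"]).round(4))
E
```

```text
t 14.52 pos [0.608  0.2283 0.1865] f [-0.6  0.4 -2.1] open 0.0111
shift [ 0.0035  0.0003 -0.0006] turn [-0.59  0.08  0.04]
scene pail 0.77 [0.5975 0.2259 0.071 ]
scene bail_grip 0.46 [0.6132 0.2272 0.2036]
```

Call:
{"op": "arm_command", "data": {
  "plan": [
    [[0.002,0,0,0,0,0,0],[0.001,0,0,0,0,0,0],[0.001,0,0,0,0,0,0],[0,0,0,0,0,0,0],[0,0,0,0,0,0,0],[0,0,0,0,0,0,0]]
  ]
}}

```text
t: 15.17
tool_pos: [0.6095, 0.2288, 0.1851]
tool_rot: [0.958, 1.346, -0.953]
contact_force: [0.5, -0.0, -3.1]
opening: 0.0113
```

Call:
{"op": "arm_command", "data": {
  "plan": [
    [[0.002,0,0,0,0,0,0],[0.002,0,0,0,0,0,0],[0,0,0,0,0,0,0],[0,0,0,0,0,0,0],[0,0,0,0,0,0,0]]
  ]
}}

```text
t: 15.58
tool_pos: [0.6103, 0.229, 0.1839]
tool_rot: [0.959, 1.345, -0.951]
contact_force: [-0.2, 0.7, -3.2]
opening: 0.0112
```

Call:
{"op": "arm_command", "data": {
  "plan": [
    [[0.004,0,0,0,0,0,0],[0.002,0,0,0,0,0,0],[0,0,0,0,0,0,0],[0,0,0,0,0,0,0],[0,0,0,0,0,0,0]]
  ]
}}

```text
t: 16.0
tool_pos: [0.6118, 0.2294, 0.1837]
tool_rot: [0.961, 1.341, -0.948]
contact_force: [-0.2, 0.3, -0.9]
opening: 0.0109
```

Force fell to near zero, so the prongs now carry the weight. I open the gripper.

Call:
{"op": "arm_command", "data": {
  "plan": [
    [[0.002,0,0,0,0,0,0],[0,0,0,0,0,0,0],[0,0,0,0,0,0,0.016],[0,0,0,0,0,0,0.02],[0,0,0,0,0,0,0.03],[0,0,0,0,0,0,0.04],[0,0,0,0,0,0,0.04],[0,0,0,0,0,0,0.04]]
  ]
}}

```text
t: 16.67
tool_pos: [0.613, 0.2296, 0.1836]
tool_rot: [0.963, 1.339, -0.946]
contact_force: [0.1, 0.1, 0.4]
opening: 0.04
```

```bash
python3 - <<'E'
from h import *
go([.611,.229,.183],20)
a=save("scene","s7.png"); 
for th in ["pail","bail_grip"]:
    for d in mark_of("scene",th)[:1]: print("scene",th,round(d["conf"],2),w("scene",d["at"]).round(4))
M=T()[0];C=cw("wrist");b=save("wrist","w8.png")
for d in mark_of("wrist","bail_grip")[:2]: p=w("wrist",d["at"],C); print(round(d["conf"],2),p.round(4),"tool",(np.linalg.inv(M)@np.r_[p,1])[:3].round(4))
cv2.imwrite("pics/v9.png",np.vstack([cv2.resize(a[60:220,140:353],(400,300)),cv2.resize(b,(400,300))])[:,:,::-1])
E
```

```text
t 16.67 pos [0.613  0.2296 0.1836] f [0.1 0.1 0.4] open 0.04
shift [ 0.0005 -0.0021 -0.    ] turn [-0.58  0.17 -0.85]
scene pail 0.56 [0.6062 0.2286 0.0665]
scene bail_grip 0.74 [0.6167 0.2314 0.2013]
0.85 [0.6153 0.2295 0.1956] tool [-0.0119  0.0024  0.0009]
```

View pics/v9.png

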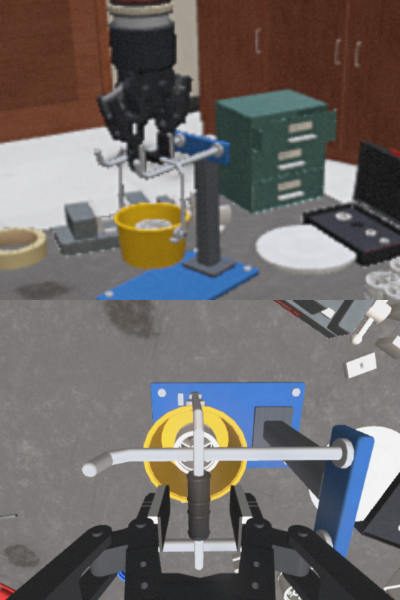

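The pail hangs on the prongs at 66 mm with the sleeve free between the open fingers. I retreat straight up, gently.

Call:
{"op": "arm_command", "data": {
  "plan": [
    [[-0.005,0.002,0,0,0,0,0.045],[-0.008,0,0,0,0,0,0.045],[-0.01,0,0,0,0,0,0.045],[-0.01,0,0,0,0,0,0.045],[-0.01,0,0,0,0,0,0.045],[-0.015,0,0,0,0,0,0.045],[-0.02,0,0,0,0,0,0.045],[-0.02,0,0,0,0,0,0.045],[-0.02,0,0,0,0,0,0.045],[0,0,0,0,0,0,0.045],[0,0,0,0,0,0,0.045],[0,0,0,0,0,0,0.045],[0,0,0,0,0,0,0.045],[0,0,0,0,0,0,0.045],[0,0,0,0,0,0,0.045],[0,0,0,0,0,0,0.045],[0,0,0,0,0,0,0.045],[0,0,0,0,0,0,0.045],[0,0,0,0,0,0,0.045],[0,0,0,0,0,0,0.045]]
  ]
}}

```text
t: 18.58
tool_pos: [0.6117, 0.2298, 0.3101]
tool_rot: [0.962, 1.341, -0.948]
contact_force: [1.0, -0.4, 0.3]
opening: 0.0445
```

Call:
{"op": "arm_command", "data": {
  "plan": [
    [[0,0,0,0,0,0,0.045],[0,0,0,0,0,0,0.045],[0,0,0,0,0,0,0.045],[0,0,0,0,0,0,0.045],[0,0,0,0,0,0,0.045],[0,0,0,0,0,0,0.045],[0,0,0,0,0,0,0.045],[0,0,0,0,0,0,0.045],[0,0,0,0,0,0,0.045],[0,0,0,0,0,0,0.045],[0,0,0,0,0,0,0.045],[0,0,0,0,0,0,0.045],[0,0,0,0,0,0,0.045],[0,0,0,0,0,0,0.045],[0,0,0,0,0,0,0.045],[0,0,0,0,0,0,0.045],[0,0,0,0,0,0,0.045],[0,0,0,0,0,0,0.045],[0,0,0,0,0,0,0.045],[0,0,0,0,0,0,0.045]]
  ]
}}

```text
t: 20.25
tool_pos: [0.6118, 0.2299, 0.3105]
tool_rot: [0.962, 1.341, -0.947]
contact_force: [-0.6, -0.4, -0.1]
opening: 0.0449
```

```bash
python3 - <<'E'
from h import *
go([.611,.229,.3],20)
a=save("scene","s8.png")
S=np.array([.599,.226,.2])
for th in ["pail","bail_grip","part_center","v_block_a"]:
    for d in mark_of("scene",th)[:5]: p=w("scene",d["at"]);print(th,round(d["conf"],2),p.round(4),"hook frame",(R.from_euler("z",-20,degrees=True).apply(p-S)).round(4))
b=get_image("scene"); x=np.abs(a.astype(int)-b)[80:200,180:290]; print("diff",x.mean(),x.max())
for i in range(5): b=get_image("scene")
x=np.abs(a.astype(int)-b)[80:200,180:290]; print("diff .3s",x.mean(),x.max())
c=save("wrist","w9.png")
cv2.imwrite("pics/v10.png",np.vstack([cv2.resize(a[60:220,140:353],(400,300)),cv2.resize(c,(400,300))])[:,:,::-1])
E
```

```text
t 20.25 pos [0.6118 0.2299 0.3105] f [-0.6 -0.4 -0.1] open 0.0449
shift [ 0.0105 -0.0012  0.0005] turn [-0.57  0.16 -0.74]
pail 0.56 [0.6107 0.2293 0.0692] hook frame [ 0.0121 -0.0009 -0.1308]
bail_grip 0.64 [0.6178 0.2297 0.2018] hook frame [ 0.0189 -0.0029  0.0018]
part_center 0.73 [ 0.5898 -0.014   0.0201] hook frame [-0.0907 -0.2224 -0.1799]
part_center 0.57 [0.609  0.2314 0.0887] hook frame [ 0.0112  0.0016 -0.1113]
part_center 0.57 [ 0.7332 -0.1626  0.016 ] hook frame [-0.0068 -0.4111 -0.184 ]
part_center 0.57 [ 0.6011 -0.2778  0.018 ] hook frame [-0.1704 -0.4741 -0.182 ]
part_center 0.23 [0.6112 0.2326 0.0694] hook frame [ 0.0137  0.002  -0.1306]
v_block_a 0.79 [ 0.7608  0.0347 -0.0046] hook frame [ 0.0866 -0.2351 -0.2046]
v_block_a 0.79 [ 0.7479 -0.0379 -0.0008] hook frame [ 0.0496 -0.2989 -0.2008]
diff 2.1812626262626265 21
diff .3s 2.169368686868687 27
```

View pics/v10.png

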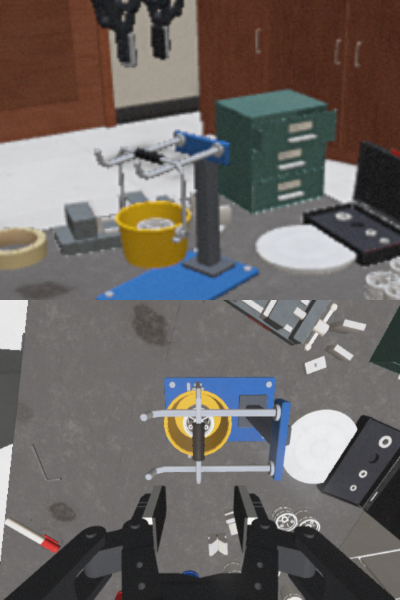

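The pail hangs still across both prongs with the part inside. The image difference is noise only, the V-blocks have not moved and the gripper is clear.

```bash
python3 -c "
from station import finish_job
print(finish_job())"
```

```text
the job is handed in; nothing more can be done
None
```

The job is handed in at about 20.6 s of the 72 s allowed, with the pail hanging on the hook stand. I gripped the bail's sleeve, swung the bail upright with the pail still standing on the plate, and held it there for about 0.4 s. I then lifted the pail, took it onto the prongs from the front, set it down, let go and backed off straight up.

**Last checks before hand-in:**
- **Crossbar on the prongs:** about 12–19 mm behind the seat, 3 mm sideways and 2 mm up, square by eye in the wrist picture. All of this is within the limits.
- **Pail:** the underside is about 69 mm up and it hangs level by eye. Scene pictures 0.3 s apart differed only by image noise, so it is still.
- **Part and V-blocks:** the part is in the pail, and both V-blocks are where they were first measured, to within the few-mm camera error.
- **Robot:** the gripper is open and clear, with contact force at the noise level.

**What went wrong or disagreed:**
- **First descent:** it drifted about 2 cm toward the pail and stopped just above the sleeve without touching it. I corrected that before gripping.
- **Hook position:** the wrist view put the hook about 3 mm to one side of my first estimate, which I allowed for on the approach.
- **Along the prongs:** the crossbar's position read up to 7 mm differently from one measurement to another, which does not matter within the limits.

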